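# Bring the stock divider up behind the candles

### The arm

A 6-joint arm with a two-finger parallel gripper is mounted at the origin on the work surface. World frame = base frame: x ahead of the robot, y to its left, z up, the work surface at z = 0. Lengths are in m, angles in rad, forces in N, time in s.
With the tool pointing down it reaches from about 0.325 to 0.85 m from the base axis. Payload 15.5 kg.
Tool frame: the origin (TCP) lies midway between the tips of the shut fingers; the grasp point (between the pads) lies 19 mm behind it (ctrl.hold_point_z is the distance from the TCP to the grasp point, in m); y points along the fingers, x is the direction in which the jaws open and shut, and the axes are right-handed (so a half turn about y gives the same grasp; the last joint's range is limited). The gripper opens to 91 mm and grips with 3 to 60 N. Pads are 32 mm wide; open, the fingers measure 118 mm over their backs; the gripper's body (76 mm by 178 mm) begins 60 mm behind the grasp point.
Start: joints at [-1.423, 0.494, 1.345, -0, 1.302, -0.096], TCP at [0.15, -0.607, 0.214] pointing down, gripper open.
Joint ranges: [-2.91, 2.91], [-0.82, 2.16], [0.22, 2.67], [-1.22, 4.37], [0.12, 2.79], [-3.08, 3.08]. Speed limits (rad/s): [1.89, 1.89, 2.57, 3.01, 3.01, 3.01].

### API

Orientations are given as [roll, pitch, yaw] about the fixed x, y, z axes, in that order (R = Rz(yaw) Ry(pitch) Rx(roll)).
In Python, from cell import ctrl, vision gives the robot as it stands.
- The arm moves only by the shell command python3 -m creep 'ROWS' [FORCE]. ROWS is JSON, one flat list of numbers, 5 for each row, row after row: the shift along the tool's x, y, z in units of 40 mm (1.0 is 40 mm), then the turn about the tool's y in units of 6 degrees (1.0 is 6 degrees), then the opening, from 0 (shut) to 1 (fully open). In form: [dx, dy, dz, twist, hand, dx, dy, dz, twist, hand, ...]. A call has 1 to 12 rows; each row shifts and turns the commanded pose from where the row before left it, along the tool's axes as they then stand; what a row does not reach is not made up. A row lasts 1/12 s, in which the tool goes at most 41.7 mm and 7.16 degrees, less where a joint would pass 70% of its speed; a pose out of reach is approached as far as the arm can. A call is refused whole if a number of a shift passes 1 or a number of a turn 1, either way. A call with a gripper value outside its range is refused whole. The fingers move at their own pace and stop on an object; FORCE is the grip in N (left out, the last holds). Time passes only in rows, so rows that do not move let the fingers close. It gives the time, the measured TCP pose, the force and the opening at its end, in the units of the state.
- ctrl.get_state(): the state, without advancing time (a new reading comes with each control period).
- vision.grab_frame(name): name is "side" or "top"; returns a dict with "pixels" (384x512x3 uint8, red, green, blue), "fx", "fy", "cx", "cy" (pixels), "R" (3x3) and "t" (3): a world point X has camera coordinates R X + t. Camera axes: x right, y down, z forward; pixel columns grow to the right and rows downward; lengths in m; the calibration is good to about 2 mm. A picture is of the moment at which its call begins. There is no depth.
- ctrl.hand_in(): hands the job in, once; it reports no verdict.
The state is a dict: "time_s": time; "qpos": joint angles; "qd": joint speeds; "joint_efforts": joint torques, N m; "ee_pos": TCP position; "eef_rot": TCP orientation; "force": force on the tool from outside, world axes, zero at the start; "moment": the same for the moment, N m; "gripper_width": finger opening in m.
Only numpy, scipy, OpenCV 4.12 (cv2) and the standard library are available. Lean on these libraries where they do the work, as an engineer would, in place of code of your own. Each camera call takes 0.05 s, during which the arm holds its last target.

### The job

In the tray that holds the two round candles, slide the upright divider along its track until it stands close behind the nearer candle, with no more than about a finger's width (15 mm) between them, then let go of it. Leave the candles standing where they are rather than shoving them along, and leave the divider of the tray with the square cartons where it is.

Things in the scene. Friction and masses are not known exactly. Their poses are not given: they have to be found in the camera images.
- candle_divider (a point): Centre of the black grip on the candle tray's aluminium divider plate; z 120 mm. Grip: 26 mm across the track, 18 along it, from z 90 to 150 mm. Plate below, centred: 66 mm across, 6 thick, z 14 to 90. +y points along the track to the candles, x across, z up. Slides 300 mm in all, only along the track, about 2 N friction, stays where left. Pinch it from above either way.
- near_candle (a point): Centre (z 42 mm) of the candle next to the divider: loose upright cylinder, 60 mm in diameter, 60 mm tall, 170 g, on the centre line of the tray, top at z 72 mm. When the divider plate just touches it, this point is 33 mm ahead of the grip's centre along the track.
- far_candle (a point): Centre (z 42 mm) of the second, equal candle, 64 mm further along the same tray. The two like wooden trays, fixed to the bench, run roughly left-right one behind the other, either one nearer the robot: 84 mm wide, 420 long, floor 12 thick, rims 24 to 30 mm high.
- carton_divider (a point): Centre of the grip of the like divider in the other tray, which holds two square cartons (56 x 56 x 62 mm): not to be moved. Same sizes and axes.
Things that resemble listed ones, but are neither listed nor needed, are in the scene too. What is shaped like the part that bears near_candle but green is not meant.

How it is judged:
At the end, for the whole second after the job is handed in: The candle tray's divider stands behind the near candle with a gap of 0 to 20 mm between plate and candle; both candles are upright (within 10 degrees) and within 15 mm of where they stood at the start; the carton tray's divider is within 15 mm of where it was (y of near_candle in the frame of candle_divider between 0.028 and 0.053 m and distance of each of near_candle, far_candle, carton_divider from where it was at the start of the episode below 0.015 m and angle between each of near_candle, far_candle's own z axis and vertical below 0.17 rad); the robot touches nothing.
It fails at once if a candle is shoved along, lifted or knocked more than 25 mm from its place (distance of any of near_candle, far_candle from where it was at the start of the episode above 0.025 m).
It fails at once if the divider of the carton tray is slid more than 20 mm (distance of carton_divider from where it was at the start of the episode above 0.02 m).
It also fails if it takes over 32 s, if anything falls off the work surface, if the arm or the gripper's body presses on something with over 40 N, if the wrist force passes 120 N, or if a joint passes its speed limit or range.

## Working session

There is one attempt and no reset: what is moved stays moved. The work goes in short steps, Python scripts to look and compute and a shell command to move; the robot and the scene stay as the last step left them, time stands still between calls to the robot, and variables do not carry over. Pictures are saved under pics/ and viewed, and the job is handed in when it is done.

```bash
mkdir -p pics; ls
python3 - <<'E'
from cell import ctrl, vision
import cv2
print(ctrl.get_state(), ctrl.hold_point_z)
for n in("top","side"):
    f=vision.grab_frame(n); cv2.imwrite(f"pics/{n}0.png",f["pixels"][:,:,::-1]); print(n,[f[k] for k in("fx","cx","cy","R","t")])
E
```

```text
pics
{'time_s': 0.0, 'qpos': array([-1.42349621e+00,  4.94174035e-01,  1.34611366e+00, -3.25842852e-05,
        1.30248282e+00, -9.55183250e-02]), 'qd': array([ 0.00011616,  0.0001133 , -0.00069154,  0.00050769,  0.00154696,
        0.00028834]), 'joint_efforts': array([-6.08054852e-04, -8.78830075e+01, -3.81858265e+01,  7.04211113e-02,
        5.34988660e-02, -1.10906276e-04]), 'ee_pos': array([ 0.15020185, -0.60630634,  0.21334987]), 'eef_rot': array([-1.57071526e+00,  1.17548109e-03, -1.32796918e+00]), 'force': array([0.55018554, 0.89957592, 0.00804653]), 'moment': array([-0.01015807,  0.00716128, -0.00266226]), 'gripper_width': 0.09146733110139282} 0.0188
top [359.676628711032, 258.53060170627964, 192.70192153838076, array([[ 0.01309951, -0.9996572 ,  0.02266889],
       [-0.98760345, -0.01648142, -0.15610182],
       [ 0.15642193, -0.02034302, -0.98748081]]), array([-0.02608552,  0.64075975,  0.67008334])]
side [475.31508693324145, 257.1687894150344, 189.63622614926487, array([[ 0.87403707, -0.48574854,  0.01037122],
       [-0.28281305, -0.52600803, -0.80208   ],
       [ 0.39506453,  0.69811453, -0.59712655]]), array([-0.54910653,  0.257928  ,  0.79021751])]
```

View pics/top0.png

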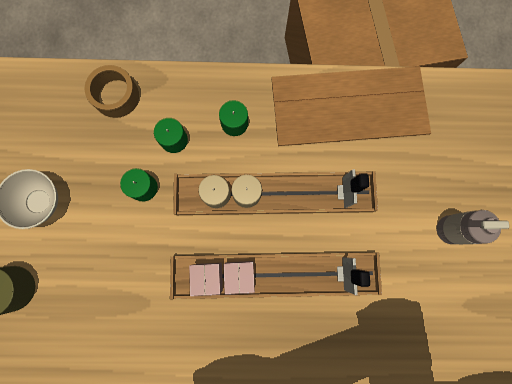

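View pics/side0.png

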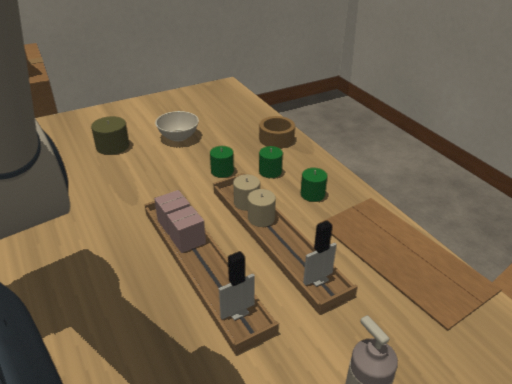

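The top view shows the candle tray as the further one: candle tops at about (247,190) and (214,191), its grip at about (359,183). The carton tray's grip is at about (360,278). Green decoys sit off to the left and behind.

```bash
cat > h.py <<'E'
from cell import ctrl, vision
import cv2, numpy as np
def ray(f,u,v):
    d=f["R"].T@np.array([(u-f["cx"])/f["fx"],(v-f["cy"])/f["fy"],1]); return -f["R"].T@f["t"],d
def onz(f,u,v,z):
    c,d=ray(f,u,v); return c+d*(z-c[2])/d[2]
def comps(m,amin=40):
    n,l,s,c=cv2.connectedComponentsWithStats(m.astype(np.uint8)); return [(c[i].round(1),s[i]) for i in range(1,n) if s[i][4]>=amin]
def tri(fa,a,fb,b):
    ca,da=ray(fa,*a);cb,db=ray(fb,*b)
    k=np.linalg.lstsq(np.c_[da,-db],cb-ca,rcond=None)[0]
    p,q=ca+k[0]*da,cb+k[1]*db; return (p+q)/2,np.linalg.norm(p-q)
E
python3 - <<'E'
from h import *
for n in("top","side"):
    f=vision.grab_frame(n); p=f["pixels"].astype(int)
    print(n,"black",comps(p.max(2)<35,60))
    hsv=cv2.cvtColor(f["pixels"],cv2.COLOR_RGB2HSV)
    r,g,b=p[...,0],p[...,1],p[...,2]
    cm=(r>150)&(r-b<75)&(r-g<35)&(g-b>15)
    print("cand",comps(cm,100))
    cv2.imwrite(f"pics/z_{n}.png",cv2.resize(f["pixels"][160:310,160:390] if n=="top" else f["pixels"][160:330,140:360],None,fx=3.4,fy=3.4,interpolation=0)[...,::-1])
    for q in ([(214,191),(247,190),(230,180)] if n=="top" else [(247,185),(262,205)]): print(q,p[q[1],q[0]])
E
```

```text
top black [(array([359.3, 182.7]), array([351, 174,  18,  18, 265], dtype=int32)), (array([ 10.7, 282. ]), array([  0, 268,  17,  33,  70], dtype=int32)), (array([ 28.6, 289.9]), array([ 14, 268,  21,  43,  86], dtype=int32)), (array([359.8, 277.5]), array([351, 270,  19,  17, 250], dtype=int32))]
cand [(array([ 32.6, 196.9]), array([   0,  169,   56,   60, 1757], dtype=int32)), (array([213.1, 189.5]), array([199, 175,  30,  30, 690], dtype=int32)), (array([246.2, 189. ]), array([232, 175,  30,  29, 687], dtype=int32)), (array([496.2, 224.3]), array([483, 220,  27,   9, 207], dtype=int32))]
(214, 191) [206 185 137]
(247, 190) [198 178 132]
(230, 180) [158 117  71]
side black [(array([322.7, 236.7]), array([315, 222,  16,  31, 374], dtype=int32)), (array([236.2, 268.5]), array([228, 253,  17,  33, 431], dtype=int32))]
cand [(array([215.6, 114.4]), array([ 135,   77,  140,   96, 3946], dtype=int32)), (array([111.7, 108. ]), array([ 96,  98,  37,  21, 190], dtype=int32)), (array([116.3, 212.3]), array([  36,  106,  168,  241, 6883], dtype=int32)), (array([180.4, 125.8]), array([165, 121
[... 1279 characters left out ...]
rray([359.7, 326.4]), array([ 319,  296,  113,   88, 1838], dtype=int32)), (array([ 61.6, 356.9]), array([ 52, 329,  18,  55, 278], dtype=int32)), (array([295.9, 360.1]), array([275, 329,  43,  55, 307], dtype=int32)), (array([ 98.1, 366.1]), array([ 80, 338,  32,  46, 388], dtype=int32)), (array([277.9, 363.4]), array([253, 338,  49,  46, 810], dtype=int32)), (array([406.2, 366.7]), array([389, 342,  35,  42, 268], dtype=int32)), (array([ 82.8, 365.6]), array([ 74, 344,  19,  40, 254], dtype=int32)), (array([117.6, 376.7]), array([109, 366,  19,  18, 111], dtype=int32)), (array([402.4, 376.8]), array([396, 369,  16,  15, 101], dtype=int32))]
(247, 185) [166 149 114]
(262, 205) [145 131 100]
```

View pics/z_top.png

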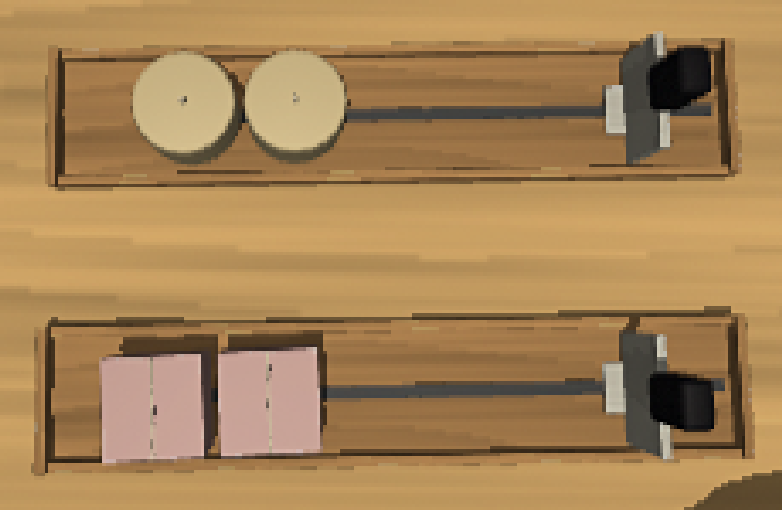

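View pics/z_side.png

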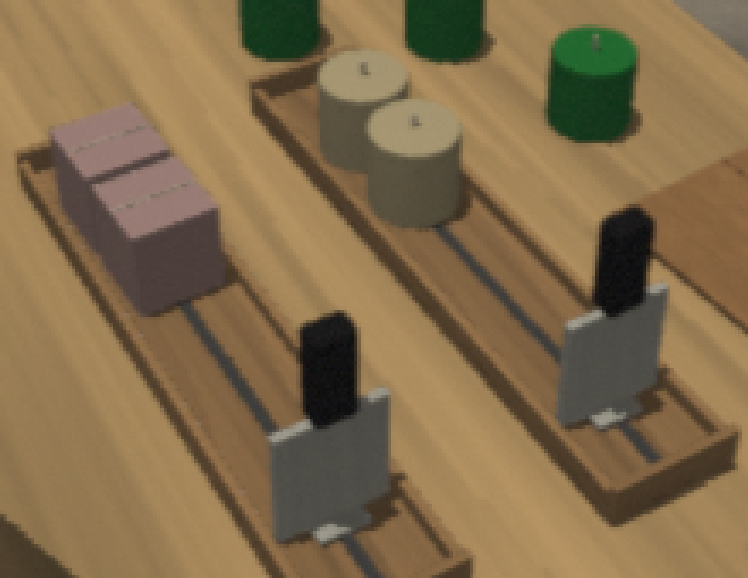

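Zoomed pictures: near candle top centre at about pixel (247,189.7), far at (214,190). The grips stand clear at the right ends of the trays, with the trays running nearly along world y.

Run:
```python
from h import *
t=vision.grab_frame("top"); s=vision.grab_frame("side")
n=onz(t,247.0,189.7,.072); f=onz(t,214.1,190,.072); print("near",n,"far",f,"dist",np.linalg.norm(n-f))
sn=onz(s,140+415/3.4,160+130/3.4,.072); print("near via side",sn, "far",onz(s,140+363/3.4,160+77/3.4,.072))
g,e=tri(t,(359.3,182.7),s,(322.7,236.7)); print("grip",g,e)
g2,e2=tri(t,(359.8,277.5),s,(236.2,268.5)); print("carton grip",g2,e2)
# floor track groove at z=.012
a=onz(t,160+350/3.4,160+115/3.4,.012);b=onz(t,160+600/3.4,160+112/3.4,.012); d=(a-b)/np.linalg.norm(a-b)
print("groove",a,b,d)
# tray corners: rims
c1=onz(t,160+50/3.4,160+186/3.4,.03);c2=onz(t,160+738/3.4,160+173/3.4,.03); print("rim dir",(c1-c2)/np.linalg.norm(c1-c2),np.linalg.norm(c1-c2))
c1=onz(t,160+50/3.4,160+46/3.4,.03);c2=onz(t,160+735/3.4,160+39/3.4,.03); print("rim dir",(c1-c2)/np.linalg.norm(c1-c2),np.linalg.norm(c1-c2))
d=(f-n)/np.linalg.norm(f-n); print("cdir",d, "along",(n-g)@d)
for z in (.09,.15,.12): print(z,onz(t,359.3,182.7,z))
```

```text
near [0.64322664 0.00639854 0.072     ] far [0.64155952 0.07018725 0.072     ] dist 0.06381049167697868
near via side [0.64022727 0.00189273 0.072     ] far [0.6382336  0.06664646 0.072     ]
grip [ 0.65029947 -0.19848777  0.11960941] 0.003127527263563345
carton grip [ 0.48123855 -0.19437974  0.11958345] 0.00258026595111054
groove [ 0.64495268 -0.02668951  0.012     ] [ 0.64944267 -0.18282375  0.012     ] [-0.02874532  0.99958677  0.        ]
rim dir [-3.43243692e-02  9.99410745e-01  2.67680581e-16] 0.41475665462024947
rim dir [-0.0284222   0.99959601  0.        ] 0.42024446305085694
cdir [-0.02612607  0.99965866  0.        ] along 0.2050011629460984
0.09 [ 0.65743413 -0.2083393   0.09      ]
0.15 [ 0.6459134  -0.18991432  0.15      ]
0.12 [ 0.65167377 -0.19912681  0.12      ]
```

Both views agree to about 3 mm. The grip triangulates to z 0.1196 (stated 0.120) and the candle spacing to 63.8 mm (stated 64), so these points hold. The grip is about 203 mm behind the near candle, with the track along (-0.029, 1). I'll turn 12.2° so the jaws lie along the track, then approach clear of the bottle.

```bash
python3 -m creep '[0,-0.25,0,0.7,1, 0,-0.25,0,0.7,1, 0,-0.25,0,0.64,1, -0.66,0,0.6,0,1, -0.66,0,0.6,0,1, -0.66,0,0.6,0,1, -0.66,0,0.6,0,1, -0.66,0,0.6,0,1, -0.66,0,0.6,0,1, -0.66,0,0.6,0,1, -0.66,0,0.6,0,1, -0.66,0,0.6,0,1]' 25
cat >> h.py <<'E'
def to(x,y,z):
    s=ctrl.get_state(); from scipy.spatial.transform import Rotation as Q
    R=Q.from_euler("xyz",s["eef_rot"]).as_matrix(); print("tcp",s["ee_pos"],"rot",s["eef_rot"],"units",(R.T@(np.array([x,y,z])-s["ee_pos"])/.04).round(3),"twist",(s["eef_rot"][2]+1.5417)/np.radians(6),"t",s["time_s"],s["gripper_width"])
E
python3 -c "
from h import *
to(.6503,-.1985,.106)"
```

```text
time_s: 1.3
ee_pos: [0.3601, -0.3614, 0.244]
eef_rot: [-1.571, -0.0, -1.542]
force: [1.0, 0.5, -0.3]
gripper_width: 0.0915
tcp [ 0.36005784 -0.36141279  0.24403422] rot [-1.57063837e+00 -1.75787009e-04 -1.54184142e+00] units [-3.862  3.451  7.37 ] twist -0.0013504332324123156 t 1.3 0.09148648216279402
```

```bash
python3 -m creep '[-0.43,0,0.82,0,1, -0.43,0,0.82,0,1, -0.43,0,0.82,0,1, -0.43,0,0.82,0,1, -0.43,0,0.82,0,1, -0.43,0,0.82,0,1, -0.43,0,0.82,0,1, -0.43,0,0.82,0,1, -0.42,0,0.81,0,1, 0,0.5,0,0,1, 0,0,0,0,1]'
python3 - <<'E'
from h import *
to(.6503,-.1985,.106)
for n in("top","side"):
    f=vision.grab_frame(n); cv2.imwrite(f"pics/{n}1.png",f["pixels"][:,:,::-1])
E
```

```text
time_s: 2.22
ee_pos: [0.6494, -0.1982, 0.2205]
eef_rot: [-1.575, 0.002, -1.539]
force: [-1.6, 0.1, -1.4]
gripper_width: 0.091
tcp [ 0.64940156 -0.198159    0.22047201] rot [-1.57454399  0.00169007 -1.53933021] units [0.014 2.862 0.033] twist 0.022629804520511314 t 2.2167 0.09101869771126234
```

View pics/top1.png

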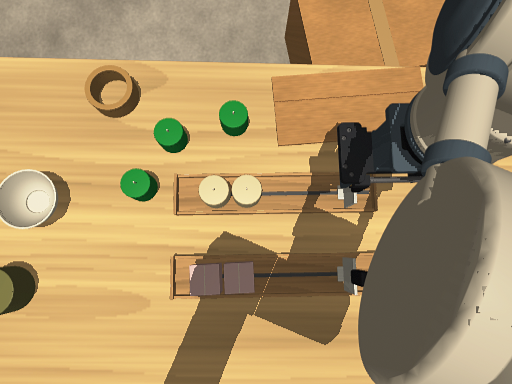

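View pics/side1.png

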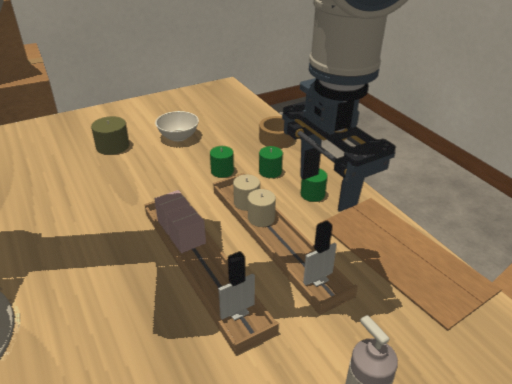

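The hand hangs above the candle grip. In the side view the fingertips are at about (310,175) and (350,205), straddling the line above the grip at (323,237). Next I descend and close.

```bash
python3 -m creep '[0,0.6,0.03,0,1, 0,0.6,0,0,1, 0,0.6,0,0,1, 0,0.6,0,0,1, 0,0.46,0,0,1, 0,0,0,0,1, 0,0,0,0,0, 0,0,0,0,0, 0,0,0,0,0, 0,0,0,0,0, 0,0,0,0,0, 0,0,0,0,0]' 15
python3 - <<'E'
from h import *
to(.6503,-.1985,.106)
f=vision.grab_frame("side"); cv2.imwrite(f"pics/side2.png",cv2.resize(f["pixels"][100:330,160:460],None,fx=2.5,fy=2.5)[:,:,::-1])
E
```

```text
time_s: 3.32
ee_pos: [0.6508, -0.2, 0.1102]
eef_rot: [-1.57, -0.0, -1.542]
force: [1.0, 0.1, 0.6]
gripper_width: 0.0538
tcp [ 0.65083181 -0.19997109  0.11018144] rot [-1.57003560e+00 -3.54013735e-04 -1.54159589e+00] units [-0.037  0.105 -0.012] twist 0.0009941971640065857 t 3.3167 0.05383596337661445
```

View pics/side2.png

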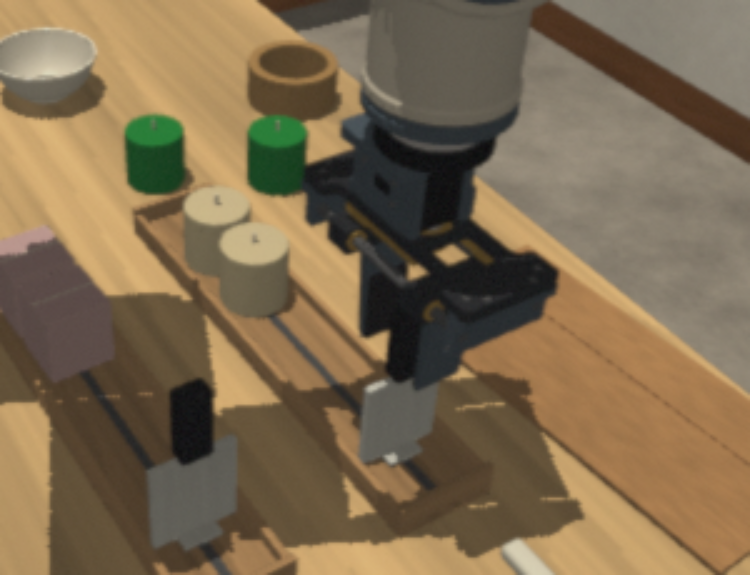

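Fingers are still closing, with the grip between them at about (405,340) in the crop. I'll keep closing.

```bash
python3 -m creep '[0,0,0,0,0, 0,0,0,0,0, 0,0,0,0,0, 0,0,0,0,0, 0,0,0,0,0, 0,0,0,0,0, 0,0,0,0,0, 0,0,0,0,0]'
python3 -c "
from h import *
to(.6503,-.1985,.106)"
```

```text
time_s: 4.03
ee_pos: [0.6506, -0.1998, 0.1095]
eef_rot: [-1.571, 0.0, -1.542]
force: [0.3, 0.6, -0.7]
gripper_width: 0.0182
tcp [ 0.650604   -0.19980478  0.1094781 ] rot [-1.57086834e+00  1.01207389e-04 -1.54150674e+00] units [-0.033  0.087 -0.007] twist 0.0018455405247966724 t 4.0333 0.01820790239261258
```

Width 18.2 mm matches the grip. I'll slide 144 mm of the roughly 162 mm needed, then look.

```bash
python3 -m creep '[-0.2,0,0,0,0, -0.4,0,0,0,0, -0.4,0,0,0,0, -0.4,0,0,0,0, -0.4,0,0,0,0, -0.4,0,0,0,0, -0.4,0,0,0,0, -0.4,0,0,0,0, -0.4,0,0,0,0, -0.2,0,0,0,0, 0,0,0,0,0, 0,0,0,0,0]'
python3 - <<'E'
from h import *
to(.646,-.037,.1095)
for n,(a,b,c,d) in dict(top=(140,240,180,330),side=(120,320,180,400)).items():
    f=vision.grab_frame(n); cv2.imwrite(f"pics/{n}3.png",cv2.resize(f["pixels"][a:b,c:d],None,fx=5 if n=="top" else 3,fy=5 if n=="top" else 3)[:,:,::-1]) if n=="top" else cv2.imwrite(f"pics/{n}3.png",cv2.resize(f["pixels"][a:b,c:d],None,fx=3,fy=3)[:,:,::-1])
E
```

```text
time_s: 5.03
ee_pos: [0.6461, -0.0552, 0.1094]
eef_rot: [-1.572, 0.001, -1.541]
force: [-3.8, 2.2, 1.4]
gripper_width: 0.0178
tcp [ 0.64606929 -0.05522168  0.10944083] rot [-1.57158449e+00  5.56146451e-04 -1.54085348e+00] units [-0.455 -0.001  0.012] twist 0.008083677964239007 t 5.0333 0.017805353630215497
```

View pics/top3.png

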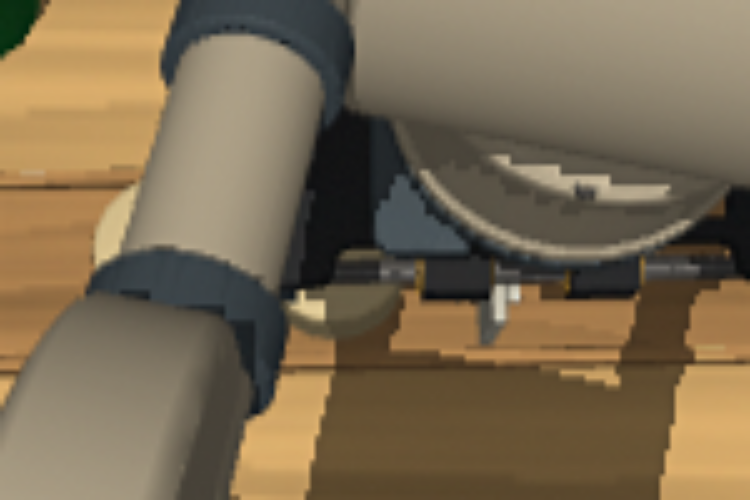

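View pics/side3.png

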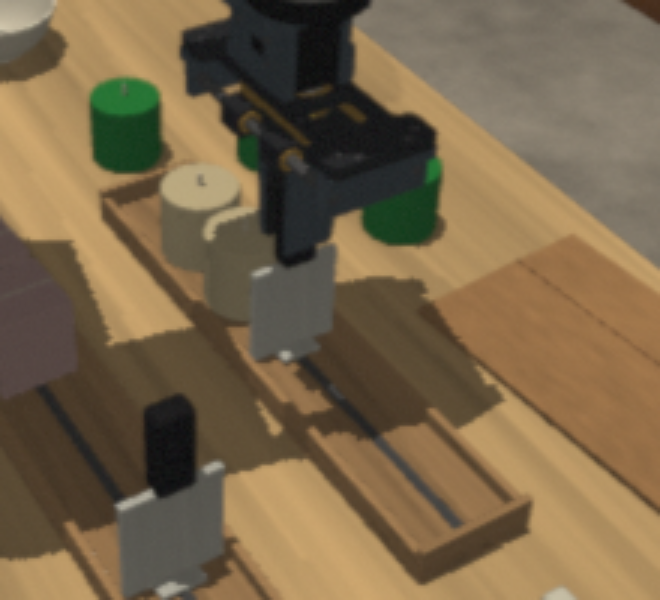

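Side view: the plate stands just short of the near candle, with a strip of candle visible to its left, and both candles are in place. Grip y is about -0.055, so the separation is about 57-61 mm. I'll move about 18 mm further to reach about 41 mm.

```bash
python3 -m creep '[-0.1,0,0,0,0, -0.15,0,0,0,0, -0.13,0,0,0,0, -0.07,0,0,0,0, 0,0,0,0,0, 0,0,0,0,0, 0,0,0,0,0.35, 0,0,0,0,0.35, 0,0,0,0,0.35, 0,0,0,0,0.35, 0,0,0,0,0.35, 0,0,0,0,0.35]'
python3 -c "
from h import *
to(.646,-.037,.1095)"
```

```text
time_s: 6.13
ee_pos: [0.646, -0.0381, 0.1096]
eef_rot: [-1.571, -0.0, -1.542]
force: [0.3, -0.1, -0.2]
gripper_width: 0.0323
tcp [ 0.64603071 -0.03809042  0.10956668] rot [-1.57052111e+00 -4.78408960e-05 -1.54177218e+00] units [-0.027  0.002  0.   ] twist -0.000689220686946372 t 6.1333 0.0323253271052042
```

Released. Now straight up, then back out to see clearly.

```bash
python3 -m creep '[0,-0.3,0,0,0.35, 0,-0.6,0,0,0.35, 0,-0.7,0,0,0.35, 0,-0.7,0,0,0.35, 0,-0.7,0,0,0.35, 0.7,0,-0.4,0,0.35, 0.7,0,-0.4,0,0.35, 0.7,0,-0.4,0,0.35, 0.7,0,-0.4,0,0.35, 0.7,0,-0.4,0,0.35, 0.7,0,-0.4,0,0.35, 0.7,0,-0.4,0,0.35]'
python3 -m creep '[0.7,0,-0.5,0,0.35, 0.7,0,-0.5,0,0.35, 0.7,0,-0.5,0,0.35, 0.7,0,-0.5,0,0.35, 0,0,0,0,0.35, 0,0,0,0,0.35]'
python3 - <<'E'
from h import *
for n in("top","side"):
    f=vision.grab_frame(n); p=f["pixels"].astype(int)
    print(n,"black",comps(p.max(2)<35,60))
    if n=="top":
        r,g,b=p[...,0],p[...,1],p[...,2]; print(comps((r>150)&(r-b<75)&(r-g<35)&(g-b>15),100))
    c=p[140:310,160:390] if n=="top" else p[130:330,140:390]
    cv2.imwrite(f"pics/{n}4.png",cv2.resize(c.astype(np.uint8),None,fx=3,fy=3,interpolation=0)[...,::-1])
E
```

```text
time_s: 7.13
ee_pos: [0.5388, -0.2384, 0.2306]
eef_rot: [-1.57, -0.001, -1.541]
force: [1.3, -0.7, 0.2]
gripper_width: 0.032
time_s: 7.63
ee_pos: [0.4621, -0.3529, 0.2304]
eef_rot: [-1.57, -0.001, -1.544]
force: [0.1, -0.0, -0.6]
gripper_width: 0.0319
top black [(array([271.4, 184. ]), array([266, 175,  12,  19, 162], dtype=int32)), (array([360.2, 277.4]), array([351, 270,  22,  17, 260], dtype=int32)), (array([483.8, 305.7]), array([ 467,  278,   45,   73, 1595], dtype=int32))]
[(array([ 31.2, 196.2]), array([   0,  169,   56,   60, 2013], dtype=int32)), (array([213.1, 189.4]), array([198, 175,  31,  30, 685], dtype=int32)), (array([247.6, 189.3]), array([232, 174,  35,  30, 742], dtype=int32)), (array([496.5, 224.3]), array([483, 221,  27,   9, 189], dtype=int32))]
side black [(array([297.1, 235.3]), array([ 218,  169,  142,  121, 5291], dtype=int32)), (array([240.2, 234.1]), array([236, 225,  11,  19,  75], dtype=int32)), (array([236.4, 269.2]), array([229, 253,  16,  32, 382], dtype=int32))]
```

View pics/top4.png

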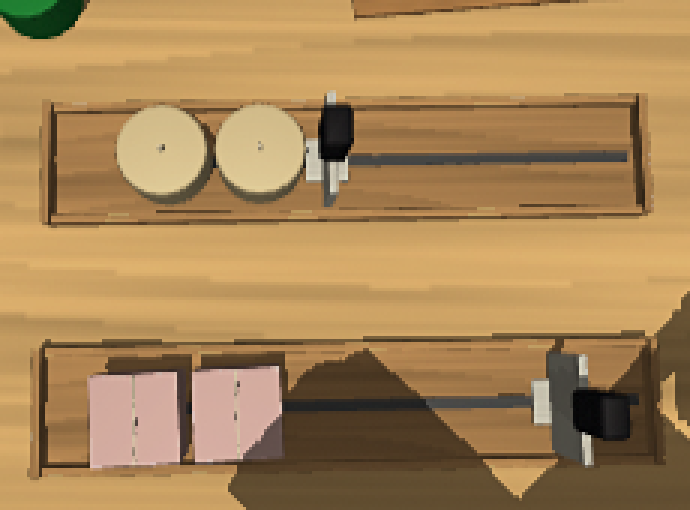

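View pics/side4.png

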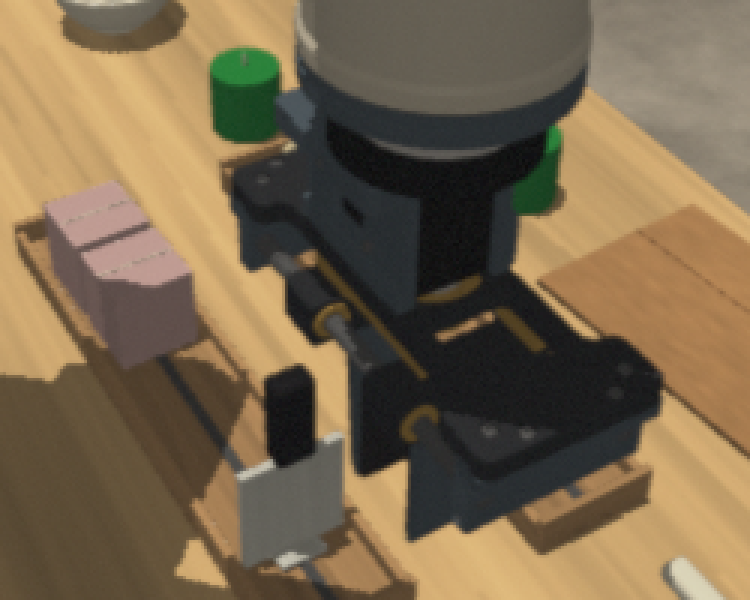

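Top view: candles unmoved at (213,189) and (247,189), and the divider grip at (271,184) just behind the near candle. Checking the gap from the top view alone.

Run:
```python
from h import *
f=vision.grab_frame("top"); d=np.array([-.028,.9996,0])
n=onz(f,247,189.7,.072)
for nm,u,v,z in (("grip c",271.4,184,.12),("grip c",271.7,184,.12),("plate top +end",160+332/3,140+96/3,.09),("plate top -end",160+332/3,140+192/3,.09)):
    g=onz(f,u,v,z); print(nm,g,"sep",(n-g)@d)
```

```text
grip c [ 0.64648313 -0.0382919   0.12      ] sep 0.04476375255031525
grip c [ 0.64649254 -0.03883749  0.12      ] sep 0.045309385452766894
plate top +end [ 0.67529249 -0.03841396  0.09      ] sep 0.04569242121408711
plate top -end [ 0.61366203 -0.0388965   0.09      ] sep 0.044449119692302336
```

The separation is about 45 mm from the top view and about 40 mm using the side view's candle position. That puts the gap at roughly 7-12 mm, inside the limit on both readings. Handing in.

```bash
python3 -c "
from cell import ctrl
print(ctrl.get_state()['qd'].round(3)); print(ctrl.hand_in())"
```

```text
[ 0.013  0.002  0.002 -0.003 -0.003  0.   ]
the job is handed in; nothing more can be done
None
```

I slid the candle tray's divider about 162 mm along its track so it stands close behind the near candle. I then let go, lifted clear and handed the job in at about 8 s on the robot's clock.

- **Gap:** the last top view puts the near candle about 45 mm ahead of the grip's centre, which is a gap of about 12 mm. Using the side view's candle position from the start, it comes to about 40 mm, or a gap of 7–8 mm. The two views disagree by about 4 mm, but both are within the 15 mm you asked for and the judged limits.
- **Candles and carton divider:** in the last top view all three are within about half a pixel (roughly 1 mm) of where they were, and the candles look upright. The near candle's colour patch shifted 1.4 pixels because its mask grew at the side by the divider; its top and wick had not moved.
- **Not checked:** the arm hid the candle tray in the last side view, so the final position was confirmed from above only.

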